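# Load a dish into the bench incubator and keep its sprung lid held low

### The job

Open the bench incubator by raising its sprung lid past the balance point, so that the springs hold it wide open by themselves; then fetch the blue dish from the steel tray, keep it level, and set it down gently, not dropped, in the free recess of the heated plate. After that bring the lid back down to about ten degrees below its balance point and finish still holding it there in the gripper, steady, so the warm gas stays in while I bring the next dish. Never let the lid slam shut, and leave the other dishes and the bottle where they are.

Things in the scene. Friction and masses are not known exactly. Their poses are not given: they have to be found in the camera images.
- incubator: White bench incubator, fixed, 240 mm wide (y), 230 mm deep (x), rim 85 mm above the bench. Origin at bench height; x points from its front (the side with the lid's bar, towards the robot) to its rear (hinges), y left, z up; it may be turned a little. The chamber is 148 (x) by 204 mm (y), its floor a metal plate 67 mm above the bench. Black control strip on the front, under the bar, 44 mm high.
- lid (a joint): Opening angle of the lid, rad: 0 shut (level), 1.5 wide open at its stop (nearly upright). Balance point at 0.65 (37 degrees): below it the lid sinks shut, above it spring hinges carry it up to the stop and keep it there. At the bar it takes 0.8 N to lift it from shut, 3.5 N to pull it from the stop, almost nothing near the balance point. Lightly damped, hardly any friction.
- hinge (a point): Middle of the lid's hinge line, at the rear of the incubator, 95 mm above the bench, 85 mm behind its origin; axes as the incubator's, hinge line along y. The lid is a white panel with a dark window, 236 mm wide, 190 mm from hinge line to front edge, 20 mm thick, 1.2 kg; shut, it lies on the robot's side of the hinge, and its front edge rises as it opens.
- bar (a point): Middle of the lid's grab bar: round steel bar, 12 mm thick, parallel to the hinge line and 230 mm from it, 40 mm ahead of the lid's front edge on two brackets 150 mm apart (34 mm free between bar and edge). Lid shut: in front of the lid, 95 mm above the bench. Wide open: above the lid's edge, 324 mm above the bench. Its axes turn with the lid.
- dish_blue_c (a point): Centre of the blue dish to be loaded: closed round culture dish with a blue cap, 40 mm across, 14 mm high, 20 to 42 g; this point is half-way up (7 mm). It stands in one of the three compartments of the tray.
- dish_blue: The same blue dish; origin at the centre of its underside, z up.
- tray: Fixed low steel tray, 136 mm (its x) by 246 mm (its y), walls 2 mm thick and 12 mm high, floor 2 mm thick, origin under its centre. Two walls across y part it into three compartments side by side along its y, each 132 mm by 79 mm, with one dish in each.
- recess_free (a point): Centre of the floor of the free recess in the heated plate, the right-hand one seen from the robot, 64.5 mm above the bench. It is round with a black floor, 44 mm across, 2.5 mm deep, 100 mm from the other one (centres). A seated dish has its centre 7 mm above this point. Covered while the lid is shut.
- dish_inside_c (a point): Centre of the white-capped dish already in the left-hand recess, same size as the blue one. To be left alone.
- dish_white_c (a point): Centre of the white-capped dish in the tray, same size. To be left alone.
- dish_yellow_c (a point): Centre of the yellow-capped dish in the tray, same size. To be left alone.
- bottle_c (a point): Centre, half-way up, of an amber bottle standing on the bench, 44 mm across, 85 mm high. To be left alone.
Things that resemble listed ones, but are neither listed nor needed, are in the scene too. Of the things like the dish_blue, leave any that is pink or turquoise; of the rest the larger one is meant.

How it is judged:
On the way, in this order (a step that is already met when the one before it is completed fails the run):
1. the lid has been raised past its balance point and stands wide open on its springs, let go (value of joint lid above 1.3 rad and contact force between lid and the fingers below 0.02 N), for 0.2 s.
2. the blue dish lies flat in the free recess, let go, the lid still open (horizontal distance between dish_blue_c and recess_free below 0.005 m and z of dish_blue_c in the frame of recess_free between 0.0045 and 0.0095 m and angle between dish_blue_c's own z axis and vertical below 0.08 rad and contact force between dish_blue and the fingers below 0.02 N and value of joint lid above 1 rad), for 0.2 s.
At the end, for the whole second after the job is handed in: The fingers hold the lid still at 0.33 to 0.61 rad (2 to 18 degrees below its balance point); the blue dish lies flat in the free recess (centre within 5 mm, fully down), not touched; the other dishes and the bottle are within 20 mm of where they stood (value of joint lid between 0.33 and 0.61 rad and velocity of joint lid between -0.05 and 0.05 rad/s and contact force between lid and the fingers above 0.05 N and horizontal distance between dish_blue_c and recess_free below 0.005 m and z of dish_blue_c in the frame of recess_free between 0.0045 and 0.0095 m and angle between dish_blue_c's own z axis and vertical below 0.08 rad and contact force between dish_blue and the fingers below 0.02 N and distance of each of dish_white_c, dish_yellow_c, dish_inside_c, bottle_c from where it was at the start of the episode below 0.02 m); the arm keeps its last pose, push and grip.
It fails at once if the lid slams shut (value of joint lid below 0.1 rad and velocity of joint lid below -0.7 rad/s).
It fails at once if the blue dish is tipped more than 25 degrees (angle between dish_blue_c's own z axis and vertical above 0.44 rad).
It fails at once if the blue dish is dropped into the incubator from more than about 10 mm (horizontal distance between dish_blue_c and recess_free below 0.05 m and linear speed of dish_blue above 0.45 m/s and contact force between dish_blue and the fingers below 0.02 N).
It fails at once if another dish or the bottle is pushed more than 20 mm or knocked over (distance of any of dish_white_c, dish_yellow_c, dish_inside_c, bottle_c from where it was at the start of the episode above 0.02 m or angle between any of dish_white_c, dish_yellow_c, dish_inside_c, bottle_c's own z axis and vertical above 0.5 rad).
It also fails if it takes over 67 s, if anything falls off the work surface, if the arm or the gripper's body presses on something with over 40 N, if the wrist force passes 120 N, or if a joint passes its speed limit or range.

### The arm

A 6-joint arm with a two-finger parallel gripper is mounted at the origin on the work surface. World frame = base frame: x ahead of the robot, y to its left, z up, the work surface at z = 0. Lengths are in m, angles in rad, forces in N, time in s.
With the tool pointing down it reaches from about 0.375 to 0.9 m from the base axis. Payload 3.1 kg.
Tool frame: the origin (TCP) lies at the very end of the fingers, on their centre line; the grasp point (between the pads) lies 19 mm behind it; z points along the fingers, y is the line along which they close (so a half turn about z gives the same grasp; the last joint's range is limited). The gripper opens to 85 mm and grips with 20 to 120 N. Pads are 22 mm wide; open, the fingers measure 114 mm over their backs; the gripper's body (76 mm by 85 mm) begins 54 mm behind the grasp point. The pads swing forward as they close: fully open they stand 13 mm farther back than shut.
Start: joints at [1.163, 0.527, 1.433, -0, 1.181, -0.178], TCP at [0.142, 0.609, 0.202] pointing down, gripper open.
Joint ranges: [-3.08, 3.08], [-0.75, 2.2], [0.22, 2.44], [-1.43, 4.57], [0, 2.65], [-2.85, 2.85]. Speed limits (rad/s): [2.79, 2.79, 3.14, 3.14, 3.14, 3.14].

### API

Orientations are given as a unit quaternion [x, y, z, w].
In Python, from cell import observe, read_camera, ticket gives the robot as it stands. The module is installed in compiled form; this text tells all that it offers.
- The arm moves only by the shell command python3 -m jog 'ROWS' [OPENING]. ROWS is JSON, a list of rows, each a list of 6 numbers: the shift along the tool's x, y, z as a fraction of full scale, then the turn, a rotation vector about the tool's x, y, z as a fraction of full scale. A call has 1 to 5 rows; each row shifts and turns the commanded pose from where the row before left it, along the tool's axes as they then stand; what a row does not reach is not made up. Full scale, the value 1, is 60 cm for a shift and 0.1 rad for a turn. A row lasts 1/12 s, in which the tool goes at most 41.7 mm and 7.16 degrees, less where a joint would pass 70% of its speed; a pose out of reach is approached as far as the arm can. A call with a number of a shift or a turn outside -1 to 1 is refused whole. A call with a gripper value outside its range is refused whole. OPENING is the opening in per cent of the stroke, from 0 (shut) to 100 (fully open), set as the call begins (- or left out, the last holds). The fingers move at their own pace and stop on an object; the grip force is fixed at half the most. Time passes only in rows, so rows that do not move let the fingers close. It gives the time, the measured TCP pose, the force, the opening and the grip force at its end, in the units of the state.
- observe(): the state, without advancing time (a new reading comes with each control period).
- read_camera(name): name is "side" or "top"; returns a dict with "frame" (420x560x3 uint8, red, green, blue), "fx", "fy", "cx", "cy" (pixels), "world_to_cam" (4x4, takes a point from world to camera coordinates). Camera axes: x right, y down, z forward; pixel columns grow to the right and rows downward; lengths in m; the calibration is good to about 2 mm. A picture is of the moment at which its call begins. There is no depth.
- ticket.close_job(): hands the job in; it is judged then, once.
The state is a dict: "time": time; "qpos": joint angles; "dq": joint speeds; "joint_torque": joint torques, N m; "ee_pos": TCP position; "eef_rot": TCP orientation; "contact_force": force on the tool from outside, world axes, zero at the start; "moment": the same for the moment, N m; "grip_width": opening from 0.0 (shut) to 1.0 (fully open); "finger_force": force on a finger pad.
Only numpy, scipy, OpenCV 4.12 (cv2) and the standard library are available. Lean on these libraries where they do the work, as an engineer would, in place of code of your own. Each camera call takes 0.05 s, during which the arm holds its last target. There are 200 camera calls.

## Working session

There is one attempt and no reset: what is moved stays moved. The work goes in short steps, Python scripts to look and compute and a shell command to move; the robot and the scene stay as the last step left them, time stands still between calls to the robot, and variables do not carry over. Pictures are saved under pics/ and viewed, at most 10 in all, crops included, and the job is handed in when it is done.

```bash
mkdir -p pics
python3 - <<'E'
from cell import observe, read_camera
import cv2, numpy as np, pickle
s=observe(); print({k:np.round(v,3).tolist() for k,v in s.items()})
for n in("top","side"):
    c=read_camera(n); pickle.dump(c,open(f"{n}0.pkl","wb"))
    cv2.imwrite(f"pics/{n}0.png",cv2.resize(c["frame"][:,:,::-1],(800,600),interpolation=cv2.INTER_CUBIC))
    print(n,c["fx"],c["fy"],c["cx"],c["cy"],np.round(c["world_to_cam"],3).tolist())
E
```

```text
{'time': 0.0, 'qpos': [1.163, 0.528, 1.434, -0.0, 1.181, -0.179], 'dq': [-0.0, -0.0, 0.001, -0.001, 0.002, -0.001], 'joint_torque': [-0.001, -44.235, -17.803, -0.0, 0.009, -0.0], 'ee_pos': [0.141, 0.608, 0.201], 'eef_rot': [0.114, 0.993, -0.001, -0.0], 'contact_force': [0.409, -0.178, 0.036], 'moment': [0.029, -0.021, -0.002], 'finger_force': 0.0, 'grip_width': 1.0}
top 393.988947841616 393.988947841616 280.6917960473431 207.0238809476315 [[-0.018, -1.0, 0.007, -0.135], [-0.993, 0.017, -0.116, 0.554], [0.116, -0.009, -0.993, 0.777], [0.0, 0.0, 0.0, 1.0]]
side 401.7170679747945 401.7170679747945 279.8734323646601 217.97135865357947 [[0.984, -0.177, 0.006, -0.56], [-0.099, -0.577, -0.811, 0.037], [0.147, 0.798, -0.585, 1.013], [0.0, 0.0, 0.0, 1.0]]
```

View pics/top0.png

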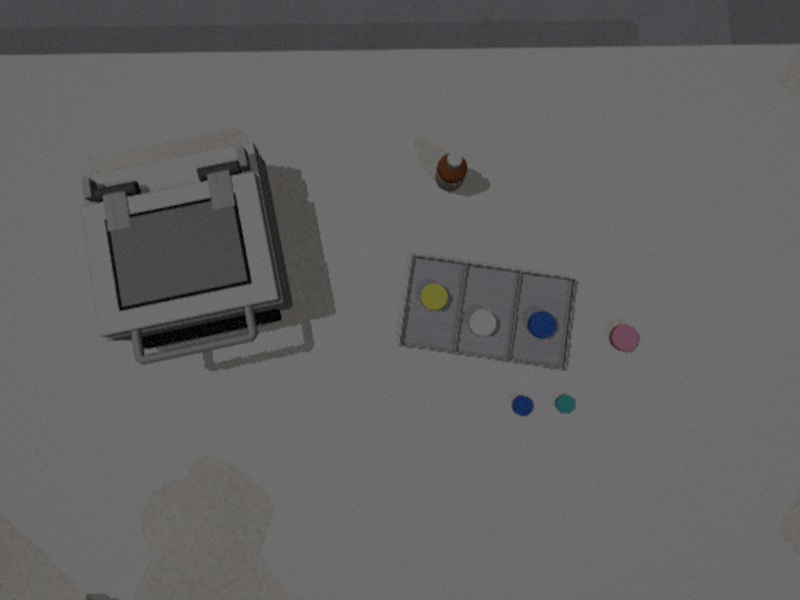

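View pics/side0.png

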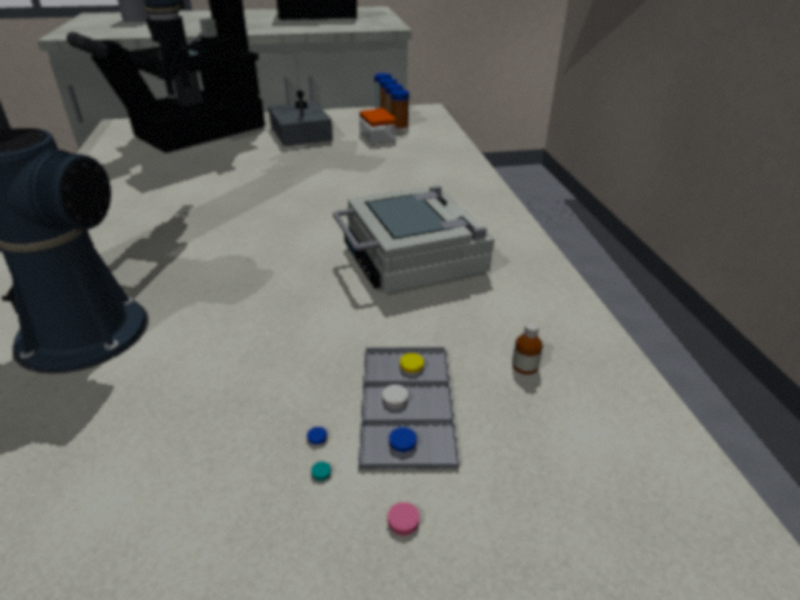

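The top view shows the shut incubator at left, with bar ends at about (140,358) and (254,341). The tray's blue dish is at (542,324). The blue dish at (522,405) is a smaller decoy outside the tray, and pink and turquoise ones lie nearby. The side view agrees, with the blue dish at (403,440) and the bar to the left of the lid.

```bash
cat > h.py <<'E'
import numpy as np, pickle, cv2
from scipy.spatial.transform import Rotation as R
def ray(c,u,v):
    u,v=u/800*560,v/600*420
    T=c["world_to_cam"]; d=T[:3,:3].T@np.array([(u-c["cx"])/c["fx"],(v-c["cy"])/c["fy"],1]); o=-T[:3,:3].T@T[:3,3]; return o,d
def onz(c,u,v,z):
    o,d=ray(c,u,v); return o+d*(z-o[2])/d[2]
def proj(c,p):
    q=c["world_to_cam"][:3,:3]@np.array(p)+c["world_to_cam"][:3,3]
    return np.array([c["fx"]*q[0]/q[2]+c["cx"],c["fy"]*q[1]/q[2]+c["cy"]])*800/560
def state():
    from cell import observe
    s=observe(); r=R.from_quat(s["eef_rot"]); return s,np.array(s["ee_pos"]),r
def tool(target,Rt=None):
    s,p,r=state(); d=r.inv().apply(np.array(target)-p); print("pos",p.round(4),"d_tool mm",(d*1000).round(1),"rows-units",(d/.6).round(4))
    if Rt is not None: print("turn rotvec units(0.1rad)",((r.inv()*Rt).as_rotvec()*10).round(3))
E
python3 - <<'E'
from h import *
t=pickle.load(open("top0.pkl","rb"));s=pickle.load(open("side0.pkl","rb"))
a=onz(t,140,358,.095);b=onz(t,254,341,.095);print("bar",a,b,np.linalg.norm(a-b),(a+b)/2)
for n,u in dict(fl=(105,335),fr=(280,300),wfl=(119,308),wfr=(249,287),wbl=(107,232),wbr=(236,197)).items(): print(n,onz(t,*u,.105))
d=onz(t,542,324,.014+.002); print("blue",d,proj(s,d),"side:403,440 ->",onz(s,403,437,.016))
for n,u,z in(("yel",(434,296),.016),("wh",(483,322),.016),("bot",(450,180),.04),("tc1",(414,257),.012),("tc2",(577,278),.012),("tc3",(567,367),.012),("tc4",(402,346),.012)): print(n,onz(t,*u,z).round(4))
# pose fit: front dir
y=(a-b);y/=np.linalg.norm(y); x=np.array([y[1],-y[0],0]); m=(a+b)/2
print("yaw",np.arctan2(x[1],x[0])); 
for n,p in dict(hinge=m+.23*x).items(): print(n,p,proj(t,p),proj(s,p))
print("bar side",proj(s,m),proj(s,a),proj(s,b))
for c,f in((t,"t"),(s,"s")):
    im=c["frame"][:,:,::-1]; 
it=cv2.resize(t["frame"][80:270,40:240,::-1],(600,570),interpolation=cv2.INTER_CUBIC); cv2.imwrite("pics/tcrop.png",cv2.convertScaleAbs(it,alpha=1.8))
E
```

```text
bar [0.46844463 0.1974956  0.095     ] [0.48791764 0.0492034  0.095     ] 0.14956529169833008 [0.47818114 0.1233495  0.095     ]
fl [0.49872041 0.23913813 0.105     ]
fr [0.54031643 0.01343306 0.105     ]
wfl [0.53350477 0.22247885 0.105     ]
wfr [0.55814181 0.05404855 0.105     ]
wbl [0.63471709 0.24226549 0.105     ]
wbr [0.67950864 0.07291321 0.105     ]
blue [ 0.50833471 -0.35074707  0.016     ] [401.89713965 437.69264427] side:403,440 -> [ 0.51007589 -0.3497683   0.016     ]
yel [ 0.5523 -0.1939  0.016 ]
wh [ 0.5128 -0.2645  0.016 ]
bot [ 0.7197 -0.2199  0.04  ]
tc1 [ 0.6116 -0.1658  0.012 ]
tc2 [ 0.5759 -0.407   0.012 ]
tc3 [ 0.4453 -0.3853  0.012 ]
tc4 [ 0.4801 -0.1456  0.012 ]
yaw 0.13056809991227203
hinge [0.7062234  0.15329491 0.095     ] [178.94719623 180.89663803] [452.57249475 215.08893704]
bar side [343.57525576 230.48251634] [335.2996382 214.1648644] [352.74497637 248.5631379 ]
```

View pics/tcrop.png

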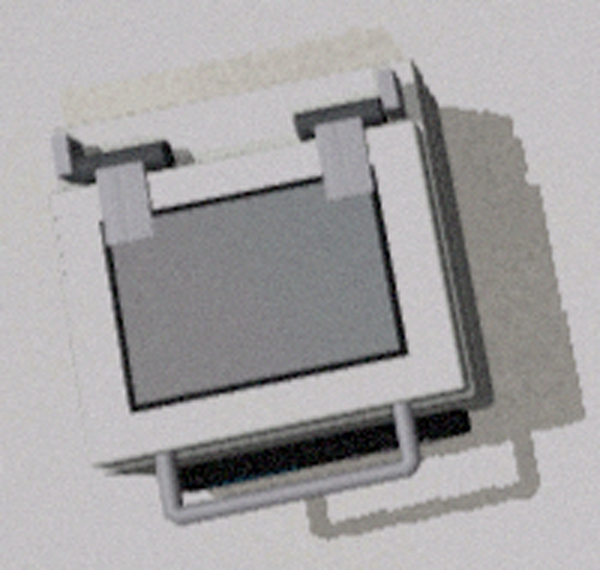

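The enlarged crop shows the bar centreline from crop (172,514) to (412,465), so the incubator's yaw is larger than my first estimate (about 0.19 rad). I'll refit it.

Run:
```python
from h import *
t=pickle.load(open("top0.pkl","rb"));s=pickle.load(open("side0.pkl","rb"))
C=lambda u,v:((u/3+40)*800/560,(v/3+80)*800/560)
g=lambda u,v,z:onz(t,*C(u,v),z)
a=g(172,514,.095);b=g(412,465,.095)
def yaw(a,b): y=a-b; return np.arctan2(-y[0],y[1])
print("bar",a,b,np.linalg.norm(a-b),yaw(a,b))
w=[g(*p,.105) for p in((134,410),(406,352),(103,222),(372,170))]
print("win yaw front",yaw(w[0],w[1]),"back",yaw(w[2],w[3]), "side dirs",np.arctan2(*(w[2]-w[0])[[1,0]]),np.arctan2(*(w[3]-w[1])[[1,0]]))
wc=sum(w)/4
e=[g(105,467,.085),g(467,393,.085)];print("edge",e,yaw(*e),np.linalg.norm(e[0]-e[1]),sum(e)/2)
h=[g(85,163,.1),g(388,103,.1)];print("hinge",sum(h)/2,yaw(*h))
th=np.mean([yaw(a,b),yaw(w[0],w[1]),yaw(*e)]);x=np.array([np.cos(th),np.sin(th),0]);y=np.array([-x[1],x[0],0]);m=(a+b)/2
print(th,"bar mid",m,"hinge",m+.23*x,"edge from bar",(sum(e)/2-m)@x,(sum(e)/2-m)@y,"wc",(wc-m)@x,(wc-m)@y,"h",(sum(h)/2-m)@x,(sum(h)/2-m)@y)
print("side bar",proj(s,m),proj(s,m+.075*y),proj(s,m-.075*y))
cv2.imwrite("pics/scrop.png",cv2.convertScaleAbs(cv2.resize(s["frame"][120:210,220:360,::-1],(784,504),interpolation=cv2.INTER_CUBIC),alpha=1.2))
```

```text
bar [0.46710688 0.19868682 0.095     ] [0.49485997 0.05015984 0.095     ] 0.15109764608501972 0.18472532801277985
win yaw front 0.19648781286565875 back 0.18161824342943408 side dirs 0.1993662503786978 0.1941339261808644
edge [array([0.49756853, 0.24652111, 0.085     ]), array([0.54064948, 0.01820062, 0.085     ])] 0.18649372868406403 0.2323493376684296 [0.51910901 0.13236086 0.085     ]
hinge [0.70937404 0.16341262 0.1       ] 0.187997999503137
0.18923562318750087 bar mid [0.48098343 0.12442333 0.095     ] hinge [0.70687754 0.16768822 0.095     ] edge from bar 0.03893808910321414 0.0006241023843586982 wc 0.12847437260424596 -0.0007735862520610558 h 0.23164766616748006 -0.004668883646736314
side bar [344.94580795 230.11711847] [334.51336658 214.09517771] [356.48288038 247.83553012]
```

View pics/scrop.png

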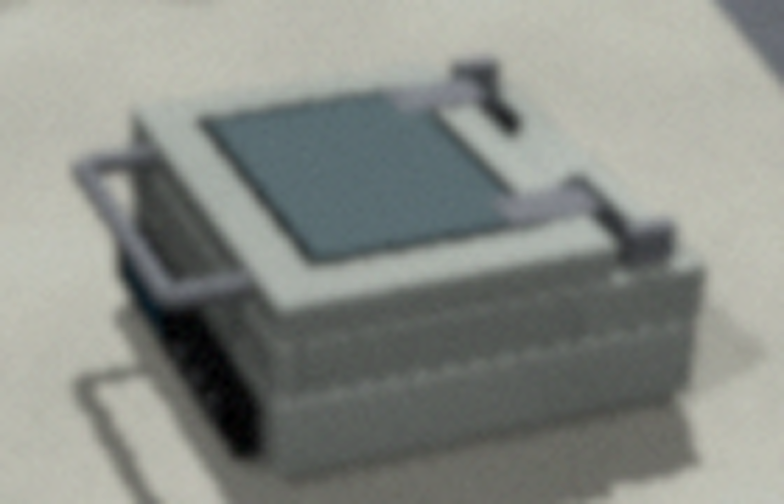

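The side crop puts the bar ends at (335,213) and (358,247) in 800-px units, within about 1 px of the fit. So the pose is good: yaw 0.19, hinge (0.707,0.168), bar (0.481,0.124,0.095). I'll keep the tool pointing down, turn the closing line along the incubator's x axis, and go above the bar.

```bash
python3 -m jog '[[0,0,0,0,0,1],[0,0,0,0,0,1],[0,0,0,0,0,1],[0,0,0,0,0,1],[0,0,0,0,0,1]]' 45 ; python3 -m jog '[[0,0,0,0,0,1],[0,0,0,0,0,1],[0,0,0,0,0,1],[0,0,0,0,0,1],[0,0,0,0,0,1]]' ; python3 -m jog '[[0,0,0,0,0,1],[0,0,0,0,0,0.5],[0,0,0,0,0,0]]'
cat >> h.py <<'E'
def down(ang):  # tool down, tool y at world angle ang
    y=np.array([np.cos(ang),np.sin(ang),0]); z=np.array([0,0,-1.]); x=np.cross(y,z); return R.from_matrix(np.c_[x,y,z])
TH=.19; X=np.array([np.cos(TH),np.sin(TH),0]); H=np.array([.707,.1677,.095])
def bar(phi): return H+.23*(-np.cos(phi)*X+np.sin(phi)*np.array([0,0,1]))
E
python3 -c "
from h import *
tool([.481,.1244,.20],down(.19))"
```

```text
time: 0.52
ee_pos: [0.1415, 0.6083, 0.2009]
eef_rot: [0.359, 0.933, -0.001, -0.0]
contact_force: [-1.1, 0.7, 0.2]
grip_width: 0.448
finger_force: 0.0
time: 0.93
ee_pos: [0.1415, 0.6083, 0.2009]
eef_rot: [0.578, 0.816, -0.001, 0.0]
contact_force: [-0.5, -0.2, -0.0]
grip_width: 0.448
finger_force: 0.0
time: 1.18
ee_pos: [0.1415, 0.6083, 0.2009]
eef_rot: [0.636, 0.771, -0.001, 0.0]
contact_force: [-0.7, -0.3, 0.9]
grip_width: 0.453
finger_force: 0.0
pos [0.1415 0.6083 0.2009] d_tool mm [-539.6  241.3    1.3] rows-units [-0.8993  0.4022  0.0022]
turn rotvec units(0.1rad) [-0.008  0.011  0.013]
```

```bash
for i in 1; do python3 -m jog '[[-0.056,0.025,0,0,0,0],[-0.056,0.025,0,0,0,0],[-0.056,0.025,0,0,0,0],[-0.056,0.025,0,0,0,0],[-0.056,0.025,0,0,0,0]]' ; python3 -m jog '[[-0.056,0.025,0,0,0,0],[-0.056,0.025,0,0,0,0],[-0.056,0.025,0,0,0,0],[-0.056,0.025,0,0,0,0],[-0.056,0.025,0,0,0,0]]'; python3 -m jog '[[-0.056,0.025,0,0,0,0],[-0.056,0.025,0,0,0,0],[-0.056,0.025,0,0,0,0],[-0.056,0.025,0,0,0,0],[-0.056,0.025,0,0,0,0]]'; python3 -m jog '[[-0.056,0.025,0,0,0,0],[0,0,0,0,0,0]]'; done
python3 -c "
from h import *
tool([.481,.1244,.080],down(.19))"
```

```text
time: 1.6
ee_pos: [0.2478, 0.4565, 0.2013]
eef_rot: [0.635, 0.772, -0.0, 0.0]
contact_force: [1.2, -0.1, 0.1]
grip_width: 0.45
finger_force: 0.0
time: 2.02
ee_pos: [0.3536, 0.3059, 0.2015]
eef_rot: [0.635, 0.772, -0.0, -0.0]
contact_force: [1.0, 0.0, -1.4]
grip_width: 0.449
finger_force: 0.0
time: 2.43
ee_pos: [0.4594, 0.1552, 0.2015]
eef_rot: [0.636, 0.772, -0.0, -0.0]
contact_force: [0.1, -0.2, 0.4]
grip_width: 0.455
finger_force: 0.0
time: 2.6
ee_pos: [0.4852, 0.1218, 0.2018]
eef_rot: [0.638, 0.77, 0.001, 0.003]
contact_force: [0.7, 0.6, -0.4]
grip_width: 0.45
finger_force: 0.0
pos [0.4852 0.1218 0.2018] d_tool mm [  3.8  -4.2 121.8] rows-units [ 0.0063 -0.007   0.203 ]
turn rotvec units(0.1rad) [ 0.049  0.032 -0.022]
```

```bash
python3 -m jog '[[0.006,-0.006,0,0,0,0],[0,0,0.04,0,0,0],[0,0,0.04,0,0,0],[0,0,0,0,0,0]]'
python3 - <<'E'
from h import *
from cell import read_camera
tool(np.array([.481,.1244,.078]),down(.19))
c=read_camera("top"); T=c["frame"][150:270,60:200,::-1]; 
s=read_camera("side"); S=s["frame"][90:210,200:340,::-1]
cv2.imwrite("pics/pre.png",cv2.convertScaleAbs(np.hstack([cv2.resize(a,None,fx=2.85,fy=2.85,interpolation=cv2.INTER_CUBIC) for a in(cv2.convertScaleAbs(T,alpha=1.5),S)]),alpha=1.2))
E
```

```text
time: 2.93
ee_pos: [0.4707, 0.1306, 0.1502]
eef_rot: [0.635, 0.772, -0.003, -0.004]
contact_force: [-1.3, 0.7, -0.2]
grip_width: 0.448
finger_force: 0.0
pos [0.4707 0.1306 0.1502] d_tool mm [-8.2  9.6 72.1] rows-units [-0.0137  0.016   0.1201]
turn rotvec units(0.1rad) [-0.097 -0.019  0.041]
```

View pics/pre.png

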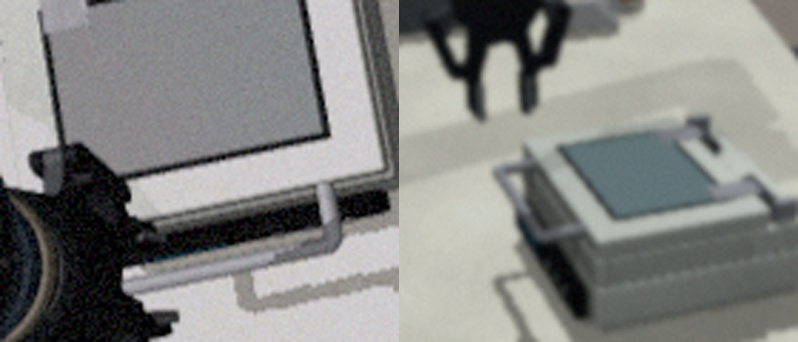

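The top crop shows the fingers straddling the bar; the side crop shows the gripper above it. The reading was taken while the arm was still settling, so I'll let it rest and re-read.

```bash
python3 -m jog '[[0,0,0,0,0,0],[0,0,0,0,0,0],[0,0,0,0,0,0]]' |head -2; python3 -c "
from h import *
tool([.481,.1244,.078],down(.19))"
```

```text
time: 3.28
ee_pos: [0.4764, 0.13, 0.1547]
pos [0.4764 0.13   0.1547] d_tool mm [-6.4  3.3 76.7] rows-units [-0.0107  0.0054  0.1279]
turn rotvec units(0.1rad) [0.025 0.003 0.028]
```

```bash
python3 -m jog '[[-0.01,0.005,0.015,0,0,0],[0,0,0.025,0,0,0],[0,0,0.03,0,0,0],[0,0,0.03,0,0,0],[0,0,0.02,0,0,0]]' |head -3;python3 -m jog '[[0,0,0.008,0,0,0],[0,0,0,0,0,0],[0,0,0,0,0,0],[0,0,0,0,0,0]]'; python3 -c "
from h import *
tool([.481,.1244,.078],down(.19))"
```

```text
time: 3.7
ee_pos: [0.4797, 0.1238, 0.0801]
eef_rot: [0.636, 0.772, -0.0, -0.0]
time: 4.03
ee_pos: [0.4806, 0.1242, 0.0773]
eef_rot: [0.636, 0.772, 0.001, 0.001]
contact_force: [-0.4, 0.6, 0.6]
grip_width: 0.452
finger_force: 0.0
pos [0.4806 0.1242 0.0773] d_tool mm [ 0.1  0.4 -0.7] rows-units [ 0.0002  0.0007 -0.0011]
turn rotvec units(0.1rad) [0.017 0.003 0.02 ]
```

```bash
python3 -m jog '[[0,0,0,0,0,0],[0,0,0,0,0,0],[0,0,0,0,0,0],[0,0,0,0,0,0],[0,0,0,0,0,0]]' 0
python3 - <<'E'
from h import *
prev=bar(0)
for p in np.arange(.1,1.46,.1):
    b=bar(p); d=b-prev; print(round(p,2),"y",round(d@X/.6,4),"z",round(-d[2]/.6,4)); prev=b
E
```

```text
time: 4.45
ee_pos: [0.4799, 0.1243, 0.077]
eef_rot: [0.636, 0.772, 0.0, 0.0]
contact_force: [0.6, 0.7, 0.9]
grip_width: -0.003
finger_force: 0.0
0.1 y 0.0019 z -0.0383
0.2 y 0.0057 z -0.0379
0.3 y 0.0095 z -0.0371
0.4 y 0.0131 z -0.036
0.5 y 0.0167 z -0.0345
0.6 y 0.02 z -0.0327
0.7 y 0.0232 z -0.0305
0.8 y 0.0261 z -0.028
0.9 y 0.0288 z -0.0253
1.0 y 0.0312 z -0.0223
1.1 y 0.0332 z -0.0191
1.2 y 0.035 z -0.0157
1.3 y 0.0364 z -0.0121
1.4 y 0.0374 z -0.0084
```

The fingers shut fully without meeting the bar, so I'll look.

Run:
```python
from h import *
from cell import read_camera
c=read_camera("top"); T=c["frame"][150:270,60:200,::-1]; 
s=read_camera("side"); S=s["frame"][110:200,200:305,::-1]
pickle.dump((c,s),open("g.pkl","wb"))
cv2.imwrite("pics/grip1.png",cv2.convertScaleAbs(np.hstack([cv2.resize(a,(400,342),interpolation=cv2.INTER_CUBIC) for a in(cv2.convertScaleAbs(T,alpha=1.5),S)]),alpha=1.4))
_,p,r=state()
q=proj(s,p)*560/800; print("tcp in crop",400+(q[0]-200)*400/105,(q[1]-110)*342/90)
q=proj(c,p)*560/800; print("tcp in topcrop",(q[0]-60)*400/140,(q[1]-150)*342/120)
```

```text
tcp in crop 557.5999028509125 216.12951755019296
tcp in topcrop 231.02852426578343 267.88530127821093
```

View pics/grip1.png

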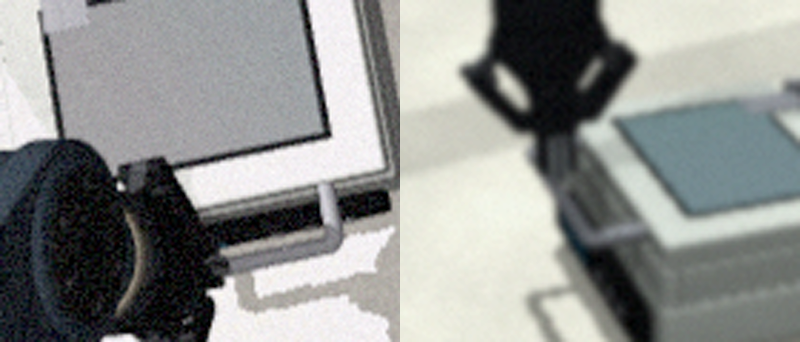

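Run:
```python
from h import *
c,s=pickle.load(open("g.pkl","rb")); s0=pickle.load(open("side0.pkl","rb"))
f=lambda a:cv2.convertScaleAbs(cv2.resize(a["frame"][130:190,215:275,::-1],(400,400),interpolation=cv2.INTER_CUBIC),alpha=1.8)
A=f(s);_,p,r=state()
for q,col in((p,(0,0,255)),(p+[0,0,.019],(0,255,0)),(bar(0),(255,0,0))):
    u=proj(s,q)*.7; cv2.circle(A,(int((u[0]-215)*400/60),int((u[1]-130)*400/60)),3,col,-1)
cv2.imwrite("pics/cmp.png",np.hstack([f(s0),A]))
```

```text
(no output)
```

View pics/cmp.png

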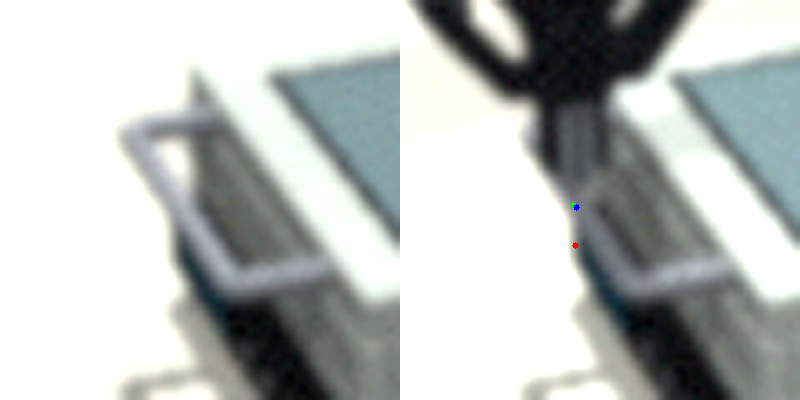

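The fingertips end just above the bar, although the reported TCP projects 9 px (about 27 mm) below them. I'll check the earlier picture for the same offset.

Run:
```python
from h import *
c,s=pickle.load(open("g.pkl","rb"))
for p in ([.4707,.1306,.1502],[.4764,.13,.1547]):
    p=np.array(p); print("pred side px tips",*[ (proj(s,p+k*.019*X)*.7).round(1) for k in(-1,1)],"raised 27mm",*[ (proj(s,p+k*.019*X+[0,0,.027])*.7).round(1) for k in(-1,1)])
print("seen (228.8,131.4),(245.6,128.6)")
# colour difference: find lowest dark/changed pixel column near the finger now
s0=pickle.load(open("side0.pkl","rb"))
d=np.abs(s["frame"].astype(int)-s0["frame"]).sum(2)
print((d[145:172,233:252]>45).astype(int))
```

```text
pred side px tips [229.7 143.3] [243.1 141.2] raised 27mm [229.1 134.1] [242.7 132. ]
pred side px tips [231.7 141.8] [245.2 139.7] raised 27mm [231.1 132.4] [244.7 130.4]
seen (228.8,131.4),(245.6,128.6)
[[1 1 1 1 1 1 1 1 1 1 1 1 1 1 0 0 0 0 0]
 [1 1 1 1 1 1 1 1 1 1 1 1 1 0 0 0 0 0 0]
 [0 1 1 1 1 1 1 1 1 1 1 1 1 1 0 0 0 0 0]
 [0 1 1 1 1 1 1 1 1 1 1 1 1 0 0 0 0 0 0]
 [0 0 1 1 1 1 1 1 1 1 1 1 1 0 0 0 0 0 0]
 [0 0 1 1 1 1 1 1 1 1 1 1 1 0 0 0 0 0 0]
 [0 0 1 1 1 1 1 1 1 1 1 1 1 0 0 0 0 0 0]
 [0 0 1 1 1 1 1 1 1 1 1 1 1 0 0 0 0 0 0]
 [0 0 1 1 1 1 1 1 1 1 1 1 1 0 0 0 0 0 0]
 [0 0 0 1 1 1 1 1 1 1 1 1 0 0 0 0 0 0 0]
 [0 0 0 0 1 1 1 1 1 1 1 1 0 0 0 0 0 0 0]
 [0 0 0 0 1 1 1 1 1 1 1 1 0 0 0 0 0 0 0]
 [0 0 0 0 0 1 1 1 1 1 1 0 0 0 0 0 0 0 0]
 [0 1 0 0 0 0 1 1 1 1 1 0 0 0 0 0 0 0 0]
 [0 0 0 0 0 0 0 1 1 1 1 0 0 0 0 0 0 0 0]
 [0 1 0 0 0 0 0 0 1 1 1 1 0 0 0 0 0 0 0]
 [0 0 0 0 0 0 0 0 1 1 1 1 0 0 0 0 0 0 0]
 [0 0 0 0 0 0 0 0 0 1 1 1 1 0 0 0 0 0 0]
 [0 1 1 0 0 0 0 0 0 1 1 1 1 1 0 0 0 0 0]
 [1 0 0 0 0 0 0 0 0 0 1 1 1 1 0 0 0 0 0]
 [0 0 1 0 0 0 0 0 0 0 0 1 1 1 1 0 0 0 0]
 [0 0 0 1 0 0 1 0 0 0 0 1 1 1 1 1 0 0 0]
 [0 0 0 0 0 0 0 0 0 0 0 0 1 1 1 1 0 0 0]
 [0 0 0 0 0 0 0 0 0 0 0 0 1 1 1 1 1 0 0]
 [0 0 0 1 0 0 0 0 0 0 0 0 0 1 1 1 1 1 0]
 [0 0 0 0 0 0 0 0 0 0 0 0 0 0 1 1 1 1 1]
 [0 0 1 0 0 0 0 0 0 0 0 0 0 0 0 1 1 1 1]]
```

Both pictures agree: the real fingertips are about 26 mm short of the reported TCP along the tool. I'll reopen, go 26 mm lower while watching the force, and close.

```bash
python3 -m jog '[[0,0,0,0,0,0],[0,0,0,0,0,0],[0,0,0,0,0,0],[0,0,0.015,0,0,0],[0,0,0.015,0,0,0]]' 45; python3 -m jog '[[0,0,0.013,0,0,0],[0,0,0,0,0,0],[0,0,0,0,0,0]]'; python3 -m jog '[[0,0,0,0,0,0],[0,0,0,0,0,0],[0,0,0,0,0,0],[0,0,0,0,0,0],[0,0,0,0,0,0]]' 0
```

```text
time: 4.97
ee_pos: [0.4802, 0.1243, 0.0584]
eef_rot: [0.636, 0.772, 0.0, 0.001]
contact_force: [-0.6, -0.3, 0.7]
grip_width: 0.45
finger_force: 0.0
time: 5.22
ee_pos: [0.4789, 0.1243, 0.0499]
eef_rot: [0.636, 0.772, -0.001, -0.001]
contact_force: [0.5, -0.3, 0.1]
grip_width: 0.448
finger_force: 0.0
time: 5.63
ee_pos: [0.481, 0.1245, 0.0513]
eef_rot: [0.636, 0.772, 0.001, 0.001]
contact_force: [1.7, 1.9, -1.4]
grip_width: 0.112
finger_force: 58.4
```

The bar is gripped (width 0.11, 58 N), which confirms the offset. Now I'll raise it along the arc.

```bash
python3 -m jog '[[0,0.001,-0.018,0,0,0],[0,0.001,-0.020,0,0,0],[0,0.0025,-0.019,0,0,0],[0,0.003,-0.019,0,0,0],[0,0.0045,-0.0185,0,0,0]]'; python3 -m jog '[[0,0.005,-0.0185,0,0,0],[0,0.0065,-0.018,0,0,0],[0,0.007,-0.018,0,0,0],[0,0.008,-0.0175,0,0,0],[0,0.009,-0.017,0,0,0]]';python3 -m jog '[[0,0.010,-0.0165,0,0,0],[0,0.010,-0.016,0,0,0],[0,0.0115,-0.0155,0,0,0],[0,0.012,-0.015,0,0,0],[0,0.013,-0.014,0,0,0]]'
python3 - <<'E'
from h import *
_,p,r=state(); v=p+[0,0,.044]-H; print("phi",np.arctan2(v[2],-(v@X)),"rad",np.hypot(v[2],v@X))
E
```

```text
time: 6.05
ee_pos: [0.4876, 0.1258, 0.1081]
eef_rot: [0.636, 0.772, 0.001, 0.001]
contact_force: [5.2, 1.9, -4.0]
grip_width: 0.117
finger_force: 58.7
time: 6.47
ee_pos: [0.5068, 0.1295, 0.161]
eef_rot: [0.636, 0.772, -0.001, -0.001]
contact_force: [1.4, 0.0, -2.4]
grip_width: 0.11
finger_force: 58.8
time: 6.88
ee_pos: [0.5364, 0.1353, 0.2067]
eef_rot: [0.636, 0.772, -0.004, -0.003]
contact_force: [-7.9, -2.6, 4.3]
grip_width: 0.11
finger_force: 58.9
phi 0.7309083870392359 rad 0.23317102647679916
```

```bash
python3 -m jog '[[0,0.013,-0.014,0,0,0],[0,0.014,-0.013,0,0,0],[0,0.0145,-0.0125,0,0,0],[0,0.0155,-0.0115,0,0,0],[0,0.0155,-0.011,0,0,0]]'; python3 -m jog '[[0,0.0165,-0.010,0,0,0],[0,0.0165,-0.009,0,0,0],[0,0.0175,-0.008,0,0,0],[0,0.0175,-0.0075,0,0,0],[0,0.018,-0.0065,0,0,0]]';python3 -m jog '[[0,0.012,-0.0035,0,0,0],[0,0.008,-0.002,0,0,0],[0,0,0,0,0,0],[0,0,0,0,0,0]]'
python3 - <<'E'
from h import *
_,p,r=state(); v=p+[0,0,.044]-H; print("phi",np.arctan2(v[2],-(v@X)),"rad",np.hypot(v[2],v@X))
E
```

```text
time: 7.3
ee_pos: [0.5777, 0.1433, 0.2455]
eef_rot: [0.636, 0.772, -0.006, -0.004]
contact_force: [-10.0, -2.5, 12.5]
grip_width: 0.106
finger_force: 58.6
time: 7.72
ee_pos: [0.6329, 0.1541, 0.2722]
eef_rot: [0.636, 0.772, -0.001, -0.0]
contact_force: [-4.3, -0.9, 10.6]
grip_width: 0.111
finger_force: 62.7
time: 8.05
ee_pos: [0.6467, 0.1567, 0.2759]
eef_rot: [0.636, 0.772, 0.001, 0.001]
contact_force: [-2.6, 0.4, 11.3]
grip_width: 0.109
finger_force: 63.7
phi 1.304912251036567 rad 0.2331396371277097
```

```bash
python3 -m jog '[[0,0.012,-0.004,0,0,0],[0,0.012,-0.004,0,0,0],[0,0.012,-0.004,0,0,0],[0,0.007,-0.002,0,0,0],[0,0,0,0,0,0]]'; python3 -m jog '[[0,0,0,0,0,0],[0,0,0,0,0,0],[0,0,0,0,0,0],[0,0,0,0,0,0]]' 35; python3 -m jog '[[0,0,-0.02,0,0,0],[0,0,-0.06,0,0,0],[0,0,-0.06,0,0,0],[0,0,-0.03,0,0,0],[0,0,0,0,0,0]]'
python3 - <<'E'
from h import *
from cell import read_camera
c=read_camera("top");s=read_camera("side");pickle.dump((c,s),open("open.pkl","wb"))
cv2.imwrite("pics/open.png",np.hstack([cv2.resize(cv2.convertScaleAbs(c["frame"][50:290,20:220,::-1],alpha=1.8),(400,480),interpolation=cv2.INTER_CUBIC),cv2.resize(s["frame"][0:240,180:380,::-1],(400,480))]))
E
```

```text
time: 8.47
ee_pos: [0.6724, 0.1618, 0.2812]
eef_rot: [0.636, 0.772, 0.0, 0.0]
contact_force: [1.0, 1.4, 5.4]
grip_width: 0.111
finger_force: 63.7
time: 8.8
ee_pos: [0.672, 0.1616, 0.2807]
eef_rot: [0.636, 0.772, 0.001, 0.0]
contact_force: [3.4, 1.5, 2.5]
grip_width: 0.35
finger_force: 1.6
time: 9.22
ee_pos: [0.6724, 0.1615, 0.388]
eef_rot: [0.636, 0.772, 0.002, 0.003]
contact_force: [-0.7, -0.1, 1.0]
grip_width: 0.35
finger_force: 0.0
```

View pics/open.png

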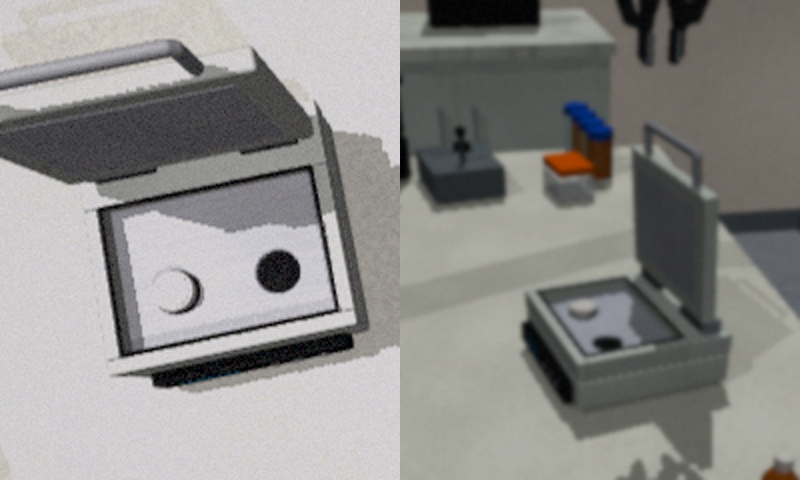

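The lid stands wide open. The free recess is the black disc at crop (278,271), with the white dish at (177,290); in the side view the recess is at (607,344). Next I'll get exact centroids.

Run:
```python
from h import *
c,s=pickle.load(open("open.pkl","rb"))
def cen(mask,x0,x1,y0,y1):
    n,l,st,ce=cv2.connectedComponentsWithStats(mask.astype(np.uint8)[y0:y1,x0:x1]); k=1+np.argmax(st[1:,4]); return (ce[k]+[x0,y0])*800/560, st[k,4]
g=c["frame"].max(2); u,a=cen(g<45,140,178,168,205); print(u,a); P=onz(c,*u,.0648); print("recess top",P)
g=s["frame"].max(2); u2,a=cen(g<60,268,300,160,184); print(u2,a,proj(s,P)); print("side",onz(s,*u2,.0648))
v=P-H; y=np.array([-X[1],X[0],0]); print("local from hinge",v@X,v@y)
for n,q in(("top",c),("side",s)):
    f=q["frame"].astype(int); m=(f[...,2]>f[...,0]+35)&(f[...,2]>f[...,1]+20)
    box=(365,395,212,243) if n=="top" else (265,300,295,320)
    u,a=cen(m,*box); print(n,"blue",u,a,onz(q,*u,.016 if n=="top" else .0135))
tool([.509,-.35,.2],down(-.15))
```

```text
[226.96066253 264.8447205 ] 345
recess top [0.59516493 0.09550601 0.0648    ]
[405.24489796 245.26530612] 70 [404.62867706 245.98393103]
side [0.59690656 0.09815269 0.0648    ]
local from hinge -0.12345698917082304 -0.04977375984545319
top blue [541.60513644 323.99143927] 267 [ 0.50835751 -0.35016955  0.016     ]
side blue [402.12987013 438.83636364] 275 [ 0.5087003  -0.35066301  0.0135    ]
pos [0.6704 0.1613 0.3823] d_tool mm [-471.1 -255.6  182.9] rows-units [-0.7852 -0.426   0.3049]
turn rotvec units(0.1rad) [-0.021  0.005  3.419]
```

```bash
python3 -m jog '[[-0.04,-0.022,0,0,0,0],[-0.056,-0.03,0,0,0,0],[-0.056,-0.03,0,0,0,0],[-0.056,-0.03,0,0,0,0],[-0.056,-0.03,0,0,0,0]]' 65 |head -2; python3 -m jog '[[-0.056,-0.03,0.02,0,0,0],[-0.056,-0.03,0.02,0,0,0],[-0.056,-0.03,0.02,0,0,0],[-0.056,-0.03,0.02,0,0,0],[-0.056,-0.03,0.02,0,0,0]]' |head -2; python3 -m jog '[[-0.056,-0.03,0.03,0,0,0],[-0.056,-0.03,0.03,0,0,0],[-0.056,-0.03,0.03,0,0,0],[-0.05,-0.028,0.02,0,0,0],[-0.02,-0.015,0,0,0,0]]' |head -2; python3 -m jog '[[0,0,0,0,0,0.9],[0,0,0,0,0,0.9],[0,0,0,0,0,0.9],[0,0,0,0,0,0.7],[0,0,0,0,0,0]]'; python3 -m jog '[[0,0,0,0,0,0],[0,0,0,0,0,0],[0,0,0,0,0,0]]'; python3 -c "
from h import *
tool([.5085,-.3502,-.018],down(-.15))"
```

```text
time: 9.73
ee_pos: [0.6153, -0.0112, 0.3793]
time: 10.15
ee_pos: [0.5588, -0.1928, 0.3192]
time: 10.57
ee_pos: [0.5063, -0.3479, 0.2511]
time: 10.98
ee_pos: [0.5099, -0.3447, 0.2558]
eef_rot: [0.758, 0.653, -0.0, -0.002]
contact_force: [-0.3, -0.2, -0.3]
grip_width: 0.649
finger_force: 0.0
time: 11.23
ee_pos: [0.5109, -0.3458, 0.2569]
eef_rot: [0.757, 0.653, -0.0, -0.001]
contact_force: [-0.7, 0.1, -0.5]
grip_width: 0.649
finger_force: 0.0
pos [ 0.5109 -0.3458  0.2569] d_tool mm [ -4.9  -1.4 274.9] rows-units [-0.0082 -0.0024  0.4582]
turn rotvec units(0.1rad) [-0.009 -0.008  0.033]
```

```bash
python3 -m jog '[[-0.004,-0.001,0.03,0,0,0],[-0.004,-0.001,0.06,0,0,0],[0,0,0.06,0,0,0],[0,0,0.06,0,0,0],[0,0,0.06,0,0,0]]' |head -2; python3 -m jog '[[0,0,0.04,0,0,0],[0,0,0.02,0,0,0],[0,0,0,0,0,0],[0,0,0,0,0,0],[0,0,0,0,0,0]]'; python3 -c "
from h import *
tool([.5085,-.3502,-.025],down(-.15))"
```

```text
time: 11.65
ee_pos: [0.5092, -0.3509, 0.0942]
time: 12.07
ee_pos: [0.5105, -0.3521, 0.0612]
eef_rot: [0.757, 0.653, 0.0, 0.002]
contact_force: [-1.0, -0.2, 0.0]
grip_width: 0.651
finger_force: 0.0
pos [ 0.5105 -0.3521  0.0612] d_tool mm [ 1.8 -2.5 86.2] rows-units [ 0.003  -0.0042  0.1436]
turn rotvec units(0.1rad) [0.031 0.022 0.023]
```

```bash
python3 -m jog '[[0.002,-0.003,0.03,0,0,0],[0,0,0.03,0,0,0],[0,0,0.03,0,0,0],[0,0,0.02,0,0,0],[0,0,0.01,0,0,0]]' ; python3 -m jog '[[0,0,0.005,0,0,0],[0,0,0,0,0,0],[0,0,0,0,0,0],[0,0,0,0,0,0],[0,0,0,0,0,0]]'; python3 -c "
from h import *
tool([.5085,-.3502,-.025],down(-.15))"
```

```text
time: 12.48
ee_pos: [0.508, -0.3499, -0.0125]
eef_rot: [0.757, 0.653, 0.0, 0.001]
contact_force: [0.4, -0.9, 0.1]
grip_width: 0.647
finger_force: 0.0
time: 12.9
ee_pos: [0.5081, -0.35, -0.0148]
eef_rot: [0.757, 0.653, 0.0, 0.001]
contact_force: [-0.1, -0.5, 0.3]
grip_width: 0.649
finger_force: 0.0
pos [ 0.5081 -0.35   -0.0148] d_tool mm [-0.1  0.4 10.2] rows-units [-0.0002  0.0007  0.017 ]
turn rotvec units(0.1rad) [0.013 0.01  0.021]
```

```bash
python3 -m jog '[[0,0,0.006,0,0,0],[0,0,0.006,0,0,0],[0,0,0.004,0,0,0],[0,0,0,0,0,0],[0,0,0,0,0,0]]' ; python3 -m jog '[[0,0,0,0,0,0],[0,0,0,0,0,0],[0,0,0,0,0,0],[0,0,0,0,0,0],[0,0,0,0,0,0]]' 25
```

```text
time: 13.32
ee_pos: [0.5073, -0.3493, -0.0257]
eef_rot: [0.757, 0.653, -0.0, -0.0]
contact_force: [-0.0, -0.2, 0.1]
grip_width: 0.655
finger_force: 0.0
time: 13.73
ee_pos: [0.5078, -0.3497, -0.0248]
eef_rot: [0.757, 0.653, 0.0, 0.0]
contact_force: [-0.4, -0.2, 2.8]
grip_width: 0.436
finger_force: 60.2
```

The dish is gripped. I'll lift it gently and check the clearance to the chamber's front wall.

```bash
python3 -m jog '[[0,0,-0.01,0,0,0],[0,0,-0.02,0,0,0],[0,0,-0.03,0,0,0],[0,0,-0.04,0,0,0],[0,0,-0.05,0,0,0]]' |head -2; python3 -m jog '[[0,0,-0.05,0,0,0],[0,0,-0.05,0,0,0],[0,0,-0.05,0,0,0],[0,0,-0.04,0,0,0],[0,0,-0.02,0,0,0]]'
python3 - <<'E'
from h import *
c,s=pickle.load(open("open.pkl","rb"))
f=onz(c,227,302.9,.085);P=np.array([.5957,.0963,.0645]);print("front wall x rel",(f-P)@X)
w=onz(c,(20+332/2)/.7,(50+261/2)/.7,.085);y=np.array([-X[1],X[0],0]);print("right wall y rel",(w-P)@y)
tool(P+[0,0,.2],down(.19))
E
```

```text
time: 14.15
ee_pos: [0.5065, -0.3485, 0.0648]
time: 14.57
ee_pos: [0.5089, -0.3507, 0.1956]
eef_rot: [0.757, 0.653, 0.0, 0.003]
contact_force: [0.4, 0.3, -0.5]
grip_width: 0.435
finger_force: 60.1
front wall x rel -0.05628328854846871
right wall y rel -0.05885021594905232
pos [ 0.5089 -0.3507  0.1956] d_tool mm [454.6  20.4 -70.6] rows-units [ 0.7577  0.0341 -0.1177]
turn rotvec units(0.1rad) [ 0.049  0.05  -3.378]
```

```bash
python3 -m jog '[[0,0,0,0,0,-0.6],[0,0,0,0,0,-0.8],[0,0,0,0,0,-0.8],[0,0,0,0,0,-0.8],[0,0,0,0,0,-0.4]]' |head -2; python3 -m jog '[[0,0,0,0,0,0],[0,0,0,0,0,0]]'|head -2;  python3 -c "
from h import *
tool([.5957,.0963,.17],down(.19))"
```

```text
time: 14.98
ee_pos: [0.5073, -0.3492, 0.1916]
time: 15.15
ee_pos: [0.5074, -0.3493, 0.1913]
pos [ 0.5074 -0.3493  0.1913] d_tool mm [420.8 171.2  21.2] rows-units [0.7013 0.2854 0.0354]
turn rotvec units(0.1rad) [0.002 0.003 0.009]
```

```bash
python3 -m jog '[[0.015,0.006,0,0,0,0],[0.03,0.012,0,0,0,0],[0.05,0.02,0,0,0,0],[0.05,0.02,0,0,0,0],[0.05,0.02,0,0,0,0]]' |head -2; python3 -m jog '[[0.05,0.02,0,0,0,0],[0.05,0.02,0,0,0,0],[0.05,0.02,0,0,0,0],[0.05,0.02,0,0,0,0],[0.05,0.02,0,0,0,0]]' |head -2; python3 -m jog '[[0.05,0.02,0,0,0,0],[0.05,0.02,0,0,0,0],[0.05,0.02,0,0,0,0],[0.05,0.02,0,0,0,0],[0.045,0.02,0,0,0,0]]' |head -2; python3 -m jog '[[0.02,0.01,0.01,0,0,0],[0.01,0.005,0.01,0,0,0],[0,0,0.01,0,0,0],[0,0,0.005,0,0,0],[0,0,0,0,0,0]]' ; python3 -m jog '[[0,0,0,0,0,0],[0,0,0,0,0,0],[0,0,0,0,0,0]]'; python3 -c "
from h import *
tool([.5957,.0963,.0377],down(.19))"
```

```text
time: 15.57
ee_pos: [0.531, -0.2239, 0.1908]
time: 15.98
ee_pos: [0.5612, -0.0647, 0.191]
time: 16.4
ee_pos: [0.5916, 0.0914, 0.1909]
time: 16.82
ee_pos: [0.5965, 0.1067, 0.1682]
eef_rot: [0.637, 0.771, -0.001, -0.001]
contact_force: [-0.7, 0.4, 0.3]
grip_width: 0.437
finger_force: 60.1
time: 17.07
ee_pos: [0.598, 0.107, 0.1701]
eef_rot: [0.637, 0.771, 0.0, 0.0]
contact_force: [0.1, 0.6, -0.6]
grip_width: 0.436
finger_force: 60.1
pos [0.598  0.107  0.1701] d_tool mm [-10.1  -4.3 132.4] rows-units [-0.0168 -0.0072  0.2206]
turn rotvec units(0.1rad) [0.005 0.002 0.004]
```

```bash
python3 -m jog '[[-0.008,-0.003,0,0,0,0],[-0.009,-0.004,0.02,0,0,0],[0,0,0.03,0,0,0],[0,0,0.03,0,0,0],[0,0,0.03,0,0,0]]' |head -2; python3 -m jog '[[0,0,0.03,0,0,0],[0,0,0.015,0,0,0],[0,0,0,0,0,0],[0,0,0,0,0,0],[0,0,0,0,0,0]]'
python3 - <<'E'
from h import *
from cell import read_camera
tool([.5957,.0963,.0377],down(.19))
c=read_camera("top");s=read_camera("side")
cv2.imwrite("pics/place.png",np.hstack([cv2.resize(cv2.convertScaleAbs(c["frame"][130:250,100:220,::-1],alpha=1.8),(400,400),interpolation=cv2.INTER_CUBIC),cv2.resize(cv2.convertScaleAbs(s["frame"][110:210,235:335,::-1],alpha=1.6),(400,400),interpolation=cv2.INTER_CUBIC)]))
f=s["frame"].astype(int); m=(f[...,2]>f[...,0]+30)&(f[...,2]>f[...,1]+15); m[:,:265]=0;m[:,310:]=0;m[:120]=0;m[210:]=0
yy,xx=np.nonzero(m);print(len(xx),xx.mean(),yy.mean()); _,p,r=state(); print("expected dish centre px",proj(s,p+[0,0,.0338])*.7)
E
```

```text
time: 17.48
ee_pos: [0.5959, 0.0965, 0.1037]
time: 17.9
ee_pos: [0.5965, 0.0971, 0.0778]
eef_rot: [0.636, 0.772, 0.001, 0.001]
contact_force: [-0.3, 0.1, -0.3]
grip_width: 0.435
finger_force: 60.1
pos [0.5965 0.0971 0.0778] d_tool mm [-0.6 -1.  40.1] rows-units [-0.001  -0.0017  0.0668]
turn rotvec units(0.1rad) [0.02  0.005 0.019]
103 284.29126213592235 155.14563106796118
expected dish centre px [283.82690184 156.92870974]
```

View pics/place.png

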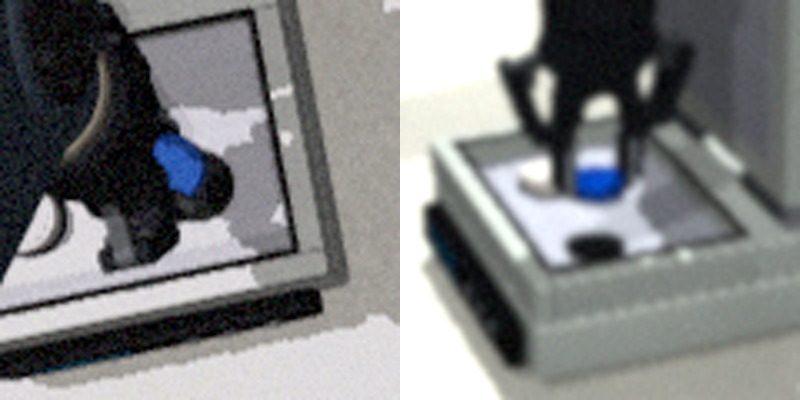

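The side crop shows the dish level, about 40 mm above the recess and in line with it: dish at (597,183), recess at (596,247). The top crop agrees. I'll descend slowly.

```bash
python3 -m jog '[[0,-0.001,0.01,0,0,0],[0,0,0.015,0,0,0],[0,0,0.015,0,0,0],[0,0,0.01,0,0,0],[0,0,0.005,0,0,0]]'|head -2 ; python3 -m jog '[[0,0,0.003,0,0,0],[0,0,0,0,0,0],[0,0,0,0,0,0],[0,0,0,0,0,0],[0,0,0,0,0,0]]'; python3 -c "
from h import *
tool([.5955,.0967,.0377],down(.19))"
```

```text
time: 18.42
ee_pos: [0.5938, 0.0972, 0.042]
time: 18.83
ee_pos: [0.5953, 0.0971, 0.0423]
eef_rot: [0.636, 0.772, 0.0, 0.0]
contact_force: [0.0, 0.2, -1.4]
grip_width: 0.437
finger_force: 60.1
pos [0.5953 0.0971 0.0423] d_tool mm [-0.5  0.1  4.6] rows-units [-0.0008  0.0002  0.0077]
turn rotvec units(0.1rad) [0.008 0.002 0.02 ]
```

```bash
python3 -m jog '[[0,0,0.003,0,0,0],[0,0,0.002,0,0,0],[0,0,0,0,0,0],[0,0,0,0,0,0]]' |sed -n '2p;4p'; python3 -m jog '[[0,0,0.002,0,0,0],[0,0,0,0,0,0],[0,0,0,0,0,0]]' |sed -n '2p;4p';python3 -m jog '[[0,0,0.0015,0,0,0],[0,0,0,0,0,0],[0,0,0,0,0,0]]' |sed -n '2p;4p'
```

```text
ee_pos: [0.5948, 0.0972, 0.0389]
contact_force: [0.4, -0.3, -0.8]
ee_pos: [0.5949, 0.0972, 0.0377]
contact_force: [0.5, -0.0, -0.3]
ee_pos: [0.595, 0.0972, 0.0377]
contact_force: [-1.2, -0.5, 5.7]
```

Contact came at exactly the predicted seating height, so the dish is down. I'll release and retreat.

```bash
python3 -m jog '[[0,0,0,0,0,0],[0,0,0,0,0,0],[0,0,0,0,0,0],[0,0,0,0,0,0]]' 56; python3 -m jog '[[0,0,-0.005,0,0,0],[0,0,-0.01,0,0,0],[0,0,-0.03,0,0,0],[0,0,-0.05,0,0,0],[0,0,-0.06,0,0,0]]' |head -2;  python3 -m jog '[[0,0,-0.06,0,0,0],[0,-0.02,-0.06,0,0,0],[0,-0.03,-0.06,0,0,0],[0,-0.03,-0.06,0,0,0],[0,-0.03,-0.05,0,0,0]]' 45 |head -2; python3 -m jog '[[0,-0.03,-0.04,0,0,0],[0,-0.03,-0.02,0,0,0],[0,0,0,0,0,0],[0,0,0,0,0,0],[0,0,0,0,0,0]]' |head -2
python3 - <<'E'
from h import *
from cell import read_camera
c=read_camera("top");s=read_camera("side")
for n,q in(("top",c),("side",s)):
    f=q["frame"].astype(int); m=(f[...,2]>f[...,0]+25)&(f[...,2]>f[...,1]+12)
    b=(130,190,160,215) if n=="top" else (265,300,150,190)
    k=np.zeros_like(m);k[b[2]:b[3],b[0]:b[1]]=m[b[2]:b[3],b[0]:b[1]]; yy,xx=np.nonzero(k)
    u=np.array([xx.mean(),yy.mean()])/.7; z=.0785 if n=="top" else .076
    print(n,len(xx),u,onz(q,*u,z),"recess est (.596,.0968)")
f=c["frame"][150:230,110:200,::-1]
cv2.imwrite("pics/final.png",np.hstack([cv2.resize(cv2.convertScaleAbs(f,alpha=1.8),(400,356),interpolation=cv2.INTER_CUBIC),cv2.resize(cv2.convertScaleAbs(s["frame"][60:238,200:400,::-1],alpha=1.2),(400,356),interpolation=cv2.INTER_CUBIC)]))
b=bar(1.5);print("bar",b); tool(b-[0,0,.044],down(.19))
E
```

```text
time: 20.0
ee_pos: [0.5949, 0.0972, 0.0366]
eef_rot: [0.636, 0.772, -0.0, -0.0]
contact_force: [-0.1, -0.2, 0.5]
grip_width: 0.558
finger_force: 0.0
time: 20.42
ee_pos: [0.5932, 0.0971, 0.1293]
time: 20.83
ee_pos: [0.5298, 0.0845, 0.307]
time: 21.25
ee_pos: [0.4949, 0.0777, 0.3394]
top 339 [223.60724821 263.71260008] [0.59437192 0.09594413 0.0785    ] recess est (.596,.0968)
side 127 [404.31946007 240.20247469] [0.59504051 0.09882276 0.076     ] recess est (.596,.0968)
bar [0.69102323 0.16462735 0.32442385]
pos [0.4949 0.0777 0.3385] d_tool mm [ 47.8 209.2  57.7] rows-units [0.0797 0.3486 0.0962]
turn rotvec units(0.1rad) [-0.022 -0.006  0.019]
```

View pics/final.png

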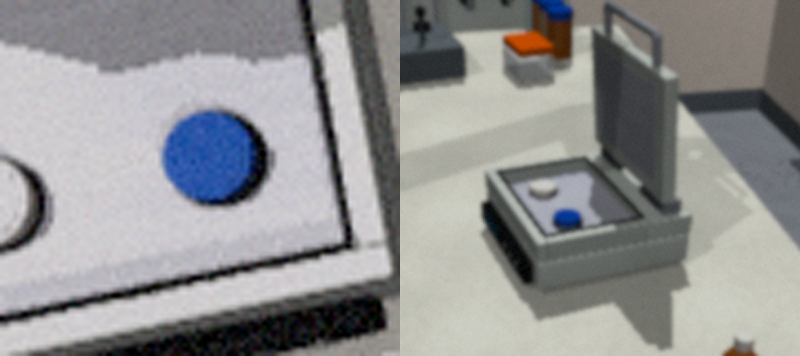

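The dish sits in the recess with the same thin shadow as the seated white dish, centre within about 2 mm, and the lid is still upright. I'll go back above the bar.

```bash
python3 -m jog '[[0.01,0.03,0,0,0,0],[0.01,0.05,0,0,0,0],[0.01,0.05,0,0,0,0],[0.01,0.05,0,0,0,0],[0.01,0.05,0,0,0,0]]' 45 |head -2; python3 -m jog '[[0.01,0.05,0,0,0,0],[0.01,0.04,0,0,0,0],[0.01,0.02,0,0,0,0],[0,0.008,0,0,0,0],[0,0,0,0,0,0]]' |head -2; python3 -m jog '[[0,0,0,0,0,0],[0,0,0,0,0,0],[0,0,0,0,0,0],[0,0,0,0,0,0]]'; python3 -c "
from h import *
b=bar(1.5); tool(b-[0,0,.044],down(.19))"
```

```text
time: 21.77
ee_pos: [0.626, 0.1342, 0.3377]
time: 22.18
ee_pos: [0.6913, 0.165, 0.337]
time: 22.52
ee_pos: [0.6901, 0.1642, 0.3405]
eef_rot: [0.636, 0.771, 0.0, 0.0]
contact_force: [-0.1, -0.3, 0.4]
grip_width: 0.449
finger_force: 0.0
pos [0.6901 0.1642 0.3405] d_tool mm [ 0.2  1.  60. ] rows-units [0.0004 0.0016 0.1001]
turn rotvec units(0.1rad) [0.004 0.001 0.015]
```

```bash
python3 -m jog '[[0,0.001,0.01,0,0,0],[0,0,0.025,0,0,0],[0,0,0.03,0,0,0],[0,0,0.02,0,0,0],[0,0,0.01,0,0,0]]' |sed -n '2p;4p'; python3 -m jog '[[0,0,0.004,0,0,0],[0,0,0,0,0,0],[0,0,0,0,0,0]]' |sed -n '2p;4p'; python3 -m jog '[[0,0,0,0,0,0],[0,0,0,0,0,0],[0,0,0,0,0,0],[0,0,0,0,0,0],[0,0,0,0,0,0]]' 0
python3 - <<'E'
from h import *
prev=bar(1.5)
for p in np.r_[np.arange(1.4,.45,-.1),.47]:
    b=bar(p); d=b-prev; print(round(p,2),"y",round(d@X/.6,4),"z",round(-d[2]/.6,4)); prev=b
E
```

```text
ee_pos: [0.6898, 0.1645, 0.2804]
contact_force: [-0.8, 0.2, -0.6]
ee_pos: [0.6917, 0.1648, 0.2813]
contact_force: [0.4, -0.4, 1.6]
time: 23.6
ee_pos: [0.6911, 0.1647, 0.2817]
eef_rot: [0.636, 0.772, 0.0, 0.0]
contact_force: [-3.4, -0.2, 5.5]
grip_width: 0.109
finger_force: 58.7
1.4 y -0.038 z 0.0046
1.3 y -0.0374 z 0.0084
1.2 y -0.0364 z 0.0121
1.1 y -0.035 z 0.0157
1.0 y -0.0332 z 0.0191
0.9 y -0.0312 z 0.0223
0.8 y -0.0288 z 0.0253
0.7 y -0.0261 z 0.028
0.6 y -0.0232 z 0.0305
0.5 y -0.02 z 0.0327
0.47 y -0.0054 z 0.0102
```

The bar is gripped. I'll lower it along the arc in half steps to 0.47 rad.

```bash
python3 -m jog '[[0,-0.019,0.002,0,0,0],[0,-0.019,0.003,0,0,0],[0,-0.0185,0.004,0,0,0],[0,-0.0185,0.0045,0,0,0],[0,-0.018,0.006,0,0,0]]' |sed -n '2p;4,6p'; python3 -m jog '[[0,-0.018,0.006,0,0,0],[0,-0.0175,0.0075,0,0,0],[0,-0.0175,0.008,0,0,0],[0,-0.0165,0.0095,0,0,0],[0,-0.0165,0.0095,0,0,0]]' |sed -n '2p;4,6p'; python3 -m jog '[[0,-0.0155,0.011,0,0,0],[0,-0.0155,0.0115,0,0,0],[0,-0.0145,0.0125,0,0,0],[0,-0.014,0.013,0,0,0],[0,0,0,0,0,0]]' |sed -n '2p;4,6p'
python3 - <<'E'
from h import *
_,p,r=state(); v=p+[0,0,.044]-H; f=np.arctan2(v[2],-(v@X)); print("phi",f,"rad",np.hypot(v[2],v@X))
tool(bar(.47)-[0,0,.044],down(.19))
E
```

```text
ee_pos: [0.6407, 0.1549, 0.2727]
contact_force: [2.2, 0.6, 10.2]
grip_width: 0.115
finger_force: 59.6
ee_pos: [0.5882, 0.1446, 0.247]
contact_force: [0.1, 0.5, 7.6]
grip_width: 0.114
finger_force: 62.7
ee_pos: [0.5495, 0.1371, 0.2151]
contact_force: [-1.9, -1.6, 3.9]
grip_width: 0.114
finger_force: 64.6
phi 0.7966464964350768 rad 0.2295145284017732
pos [0.5495 0.1371 0.2151] d_tool mm [  0.4 -44.6  60. ] rows-units [ 0.0007 -0.0743  0.1   ]
turn rotvec units(0.1rad) [-0.008  0.004  0.021]
```

```bash
python3 -m jog '[[0,-0.0135,0.0135,0,0,0],[0,-0.013,0.014,0,0,0],[0,-0.012,0.015,0,0,0],[0,-0.0115,0.0155,0,0,0],[0,-0.0105,0.016,0,0,0]]' |sed -n '2p;4,6p'; python3 -m jog '[[0,-0.008,0.014,0,0,0],[0,-0.004,0.008,0,0,0],[0,-0.0015,0.003,0,0,0],[0,0,0,0,0,0],[0,0,0,0,0,0]]' |sed -n '2p;4,6p'; python3 -m jog '[[0,0,0,0,0,0],[0,0,0,0,0,0],[0,0,0,0,0,0],[0,0,0,0,0,0],[0,0,0,0,0,0]]'
python3 - <<'E'
from h import *
from cell import read_camera
_,p,r=state(); v=p+[0,0,.044]-H; f=np.arctan2(v[2],-(v@X)); print("phi",f,"rad",np.hypot(v[2],v@X))
E
```

```text
ee_pos: [0.5162, 0.1306, 0.1718]
contact_force: [0.4, -0.3, 1.4]
grip_width: 0.114
finger_force: 66.7
ee_pos: [0.5076, 0.129, 0.1566]
contact_force: [-2.2, -2.6, 2.7]
grip_width: 0.111
finger_force: 66.9
time: 26.1
ee_pos: [0.5075, 0.129, 0.1565]
eef_rot: [0.636, 0.772, 0.0, 0.0]
contact_force: [-2.0, -1.5, 3.9]
grip_width: 0.115
finger_force: 67.0
phi 0.4788796404325979 rad 0.22893412910515867
```

The lid is held at about 0.48 rad, steady, and the arc radius (0.229 m) agrees with the bar still being gripped. I'll hand it in.

```bash
python3 -m jog '[[0,0,0,0,0,0],[0,0,0,0,0,0],[0,0,0,0,0,0],[0,0,0,0,0,0],[0,0,0,0,0,0]]' | head -2; python3 -c "
from cell import ticket
print(ticket.close_job())"
```

```text
time: 26.52
ee_pos: [0.5074, 0.1289, 0.1563]
the job is handed in; nothing more can be done
None
```

I handed the job in at 26.5 s: the lid is held steady in the gripper at about 0.48 rad (by arm position, about 10° below balance) and the blue dish sits in the free recess, but no verdict came back.

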